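# Snap a split clip onto the spindle of a drive unit with a fork tool

## Task

Take the fork tool out of its cradle and, with its V-shaped mouth against the round back of the split steel clip, slide the clip along the drive unit's deck sideways onto the groove of the spindle until it snaps fully home; only the fork may touch the clip. The spindle is the sprung one of a belt tensioner and gives way before the clip snaps over, so push by feel and gently, never with more than about 20 N on the clip. Then lay the fork tool back in its cradle, handle in both saddles, and leave the other things where they stand.

Things in the scene. Friction and masses are not known exactly. Their poses are not given: they have to be found in the camera images.
- drive_unit: Fixed low grey housing, 102 x 94 mm, 40 mm high, with a flat aluminium deck on top. Origin on the worktop right under the spindle's rest position; x points from the deck's open front edge (at x = -56 mm) to the spindle and on to the rear: the direction in which the clip goes on. z up.
- spindle_groove (a point): Centre of the steel spindle's groove, 2.5 mm over the deck; moves with the spindle. Groove 18 mm in diameter, 8 mm high, right on the deck; above it a head, 25 mm in diameter, top 60 mm over the worktop. The spindle gives way only along the unit's +x, against a spring of 0.8 N/mm, to a hard stop at 16 mm, and returns by itself.
- clip_center (a point): Centre of the C-shaped dark steel clip, half-way up its 5 mm; it lies flat on the deck 30 to 37 mm before the spindle. Outer diameter 36, inner 19.6 mm; x points out of the mouth (12 mm between rounded tips), roughly at the spindle. Jaws springy, round back rigid. Pushed on, resistance rises to 9-14 N, drops sharply at the snap, then rises again; home, it is centred on the spindle within 1 mm.
- fork_grip (a point): Middle of the fork tool's handle (the place to grip). Handle of wood, 92 mm long, 14 mm wide, 22 mm high, this point half-way up; +x points to the fork, z up. The handle reaches from x = -52 to +40 mm. The tool weighs 0.07 to 0.13 kg.
- fork_mouth (a point): Inner corner of the fork tool's V mouth, 64 mm ahead of the handle's middle, 7 mm below it. Two steel prongs, 8 mm high, underside level with the handle's and 4 mm below this point, run 16 mm forwards and 16 mm to either side (45 degrees). With both prongs on the clip's back this corner is 25.5 mm behind the clip's centre.
- cradle: Fixed grey cradle: foot 96 x 70 mm, 8 mm high; two saddles 34 mm before and behind the middle, each 8 mm thick, carry the handle's underside at 31.5 mm; their cheeks stand 19 mm apart, flared, up to 49 mm. Origin at the middle of its underside; the tool lies along its x axis, fork to +x.
- cradle_seat (a point): Where the middle of the handle belongs in the cradle: 42.5 mm above the worktop, over the cradle's middle.
- beaker: Bystander: small glass beaker, 55 mm wide, 70 mm high; origin under its centre.
- weighing: Bystander: glass weighing bottle with lid, 42 mm wide, 62 mm high; origin under its centre.
- petri_dish: Bystander: flat glass dish, 68 mm wide, 14 mm high; origin under its centre.
- booklet: Bystander: small yellow paper booklet, 26 x 74 mm, 7 mm thick, lying; origin under its centre.
- tweezers: Bystander: steel tweezers, 126 mm long, lying; origin under the middle.
- marker: Bystander: marker pen, 133 mm long, 14 mm thick, lying; origin under the middle.
Mind the look-alikes: they are no part of the job. What is shaped like the cradle but purple or red is not meant.

How it is judged (in metres and radians):
On the way, in this order (a step that is already met when the one before it is completed fails the run):
1. the fork tool is lifted out of its cradle (height (world z) of fork_grip above 0.065 m and distance between fork_grip and cradle_seat above 0.03 m), for 0.2 s.
2. the clip is snapped onto the spindle's groove (distance between clip_center and spindle_groove below 0.0035 m and horizontal distance between clip_center and spindle_groove below 0.002 m), for 0.2 s.
At the end, for the whole second after the job is handed in: Clip in the groove: centre within 2 mm of the spindle's axis (3.5 mm with height). Fork tool released in both saddles of its cradle: handle's middle within 20 mm of the seat, 4 mm of its height and 0.12 rad of the cradle's direction (all of step 2 and horizontal distance between fork_grip and cradle_seat below 0.02 m and z of fork_grip in the frame of cradle_seat between -0.004 and 0.004 m and angle between the x axis of fork_grip and the x axis of cradle_seat, either way round below 0.12 rad); the robot touches nothing.
It fails at once if the clip is pushed with more than 22 N by the fork (contact force between fork_tool and clip above 22 N).
It fails at once if the clip is touched by the gripper or arm (contact force between any of the fingers, the arm and clip above 0.5 N).
It fails at once if a bystander is moved by more than 30 mm (distance of any of beaker, weighing, petri_dish, booklet, tweezers, marker from where it was at the start of the episode above 0.03 m).
It also fails if it takes over 61 s, if anything falls off the work surface, if the arm or the gripper's body presses on something with over 40 N, if the wrist force passes 120 N, or if a joint passes its speed limit or range.

## Robot

A 6-joint arm with a two-finger parallel gripper is mounted at the origin on a cart in front of the work surface, level with it; the furniture and walls round the work are solid. World frame = base frame: x ahead of the robot, y to its left, z up, the work surface at z = 0. Lengths are in mm, angles in rad, forces in N, time in s.
With the tool pointing down it reaches from about 275 to 725 mm from the base axis. Payload 5.6 kg.
Tool frame: the origin (TCP) lies on the centre line of the jaws, within the pads' length; the fingertips stand 11 mm ahead of it and the grasp point (between the pads) lies 8 mm behind it; z points along the fingers, y is the direction in which the jaws open and shut (so a half turn about z gives the same grasp; the last joint's range is limited). The gripper opens to 85 mm and grips with 20 to 120 N. Pads are 22 mm wide; open, the fingers measure 114 mm over their backs; the gripper's body (76 mm by 85 mm) begins 54 mm behind the grasp point. The pads swing forward as they close: fully open they stand 13 mm farther back than shut.
Start: joints at [1.432, 0.255, 0.108, 0, -1.424, -0.285], TCP at [226.148, 501.348, 204.683] pointing down, gripper open.
Joint ranges: [-2.95, 2.95], [-1.21, 1.97], [-1.09, 1.5], [-2.87, 1.71], [-2.94, -0.07], [-3.05, 3.05]. Speed limits (rad/s): [2.57, 2.57, 3.14, 3.14, 3.14, 3.14].

## Interface

Orientations are given as [roll, pitch, yaw] about the fixed x, y, z axes, in that order (R = Rz(yaw) Ry(pitch) Rx(roll)).
In Python, from bench import manip, kin, camera, get_calibration, job gives the robot as it stands. Calls block until the motion is done:
- manip.movep(position, orientation): joint-space move of the TCP to a pose.
- manip.movel(position, attitude=None, rate=150): straight line of the TCP; attitude=None keeps the orientation; rate is the mean speed in mm/s.
- manip.movej(angles): joint-space move.
- manip.gripper_to(opening): finger opening in mm; the grip force is fixed at half the most; returns when the fingers have stopped.
- manip.dwell(seconds).
- kin.ik(position, orientation): joint angles nearest the present ones, or None.
- manip.get_obs(): the state.
- camera(name): name is "scene" or "top" or "wrist"; returns the picture (420x560x3 uint8, blue, green, red); there is no depth.
- get_calibration(name): a dict with "camera_matrix" (3x3 intrinsics, pixels), "xyz" and "rotation" of the camera in the world. Camera axes: x right, y down, z forward; pixel columns grow to the right and rows downward; lengths in mm; the calibration is good to about 2 mm. A picture is of the moment at which its call begins: read the wrist's pose just before it. get_calibration takes no time and is no camera call; for the wrist camera it gives the pose at the moment of the call.
A pose or a line that the arm cannot do raises manip.IKError and nothing moves.
- job.finish_job(): hands the job in, once; it reports no verdict.
The state is a dict: "time": time; "qpos": joint angles; "qvel": joint speeds; "effort": joint torques, N m; "tool_pos": TCP position; "eef_rot": TCP orientation; "contact_force": force on the tool from outside, world axes, zero at the start; "wrist_torque": the same for the moment, N m; "gripper_width": finger opening in mm.
Only numpy, scipy, OpenCV 4.12 (cv2) and the standard library are available. Lean on these libraries where they do the work, as an engineer would, in place of code of your own. Each camera call takes 0.05 s, during which the arm holds its last target.

## Working session

There is one attempt and no reset: what is moved stays moved. The work goes in short steps, each a Python script; the robot and the scene stay as the last script left them, time stands still between calls to the robot, and variables do not carry over. Pictures are saved under pics/ and viewed, and the job is handed in when it is done.

```bash
ls; mkdir -p pics
python3 - <<'E'
from bench import manip, kin, camera, get_calibration, job
import cv2
for n in ["scene","top","wrist"]:
    im=camera(n); cv2.imwrite(f"pics/{n}0.png",im)
    print(n,get_calibration(n))
print(manip.get_obs())
E
```

```text
pics
scene {'camera_matrix': array([[468.21495434,   0.        , 269.37423373],
       [  0.        , 468.21495434, 210.31069008],
       [  0.        ,   0.        ,   1.        ]]), 'xyz': array([ 100.26787759, -491.49723537,  788.31173354]), 'rotation': array([-2.26422511,  0.00539826, -0.56778277])}
top {'camera_matrix': array([[420.14632656,   0.        , 278.54983848],
       [  0.        , 420.14632656, 206.31387324],
       [  0.        ,   0.        ,   1.        ]]), 'xyz': array([ 345.75663637,  272.00017638, 1109.5142981 ]), 'rotation': array([-2.92724268,  0.00508227, -1.59184289])}
wrist {'camera_matrix': array([[358.21946555,   0.        , 277.3450005 ],
       [  0.        , 358.21946555, 203.36347049],
       [  0.        ,   0.        ,   1.        ]]), 'xyz': array([290.35652811, 472.0448593 , 372.70594125]), 'rotation': array([ 2.85410145e+00, -8.91563796e-04, -1.99370221e+00])}
{'time': 0.15, 'qpos': array([ 1.43160425e+00,  2.55628367e-01,  1.07309198e-01, -3.41981737e-04,
       -1.42388645e+00, -2.84595501e-01]), 'qvel': array([ 7.69113033e-05, -2.13003910e-04,  3.32020639e-03,  2.20437507e-03,
        1.62326426e-03, -8.94009828e-04]), 'effort': array([-8.31981270e-04, -3.86939585e+01,  2.38079846e+01,  5.36676362e+00,
       -4.61387885e-03,  8.24576631e-06]), 'tool_pos': array([225.96408745, 500.99924866, 203.99922508]), 'eef_rot': array([ 3.14014507e+00, -7.10675161e-05, -4.23837819e-01]), 'contact_force': array([-0.86391257,  0.33477898,  0.14696734]), 'wrist_torque': array([-0.02715095,  0.00034609, -0.03952747]), 'gripper_width': 84.92981663195349}
```

View pics/top0.png

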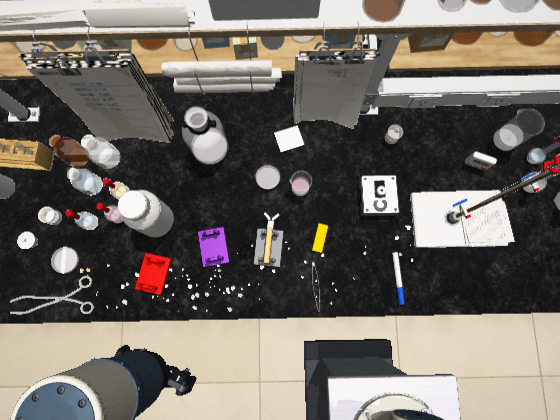

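View pics/scene0.png

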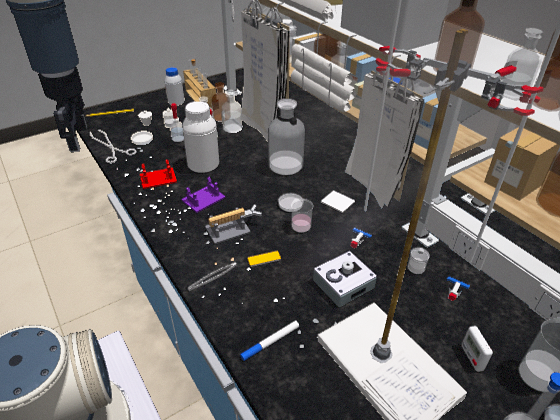

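View pics/wrist0.png

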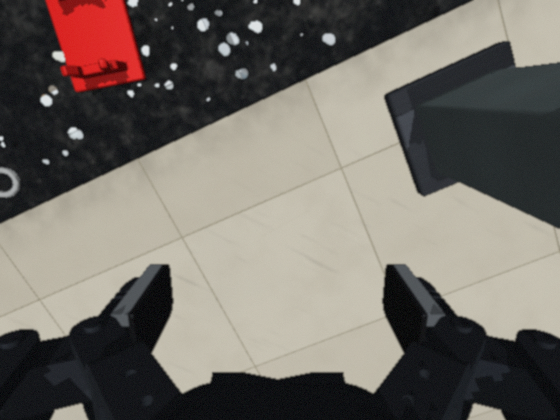

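Top view: the grey cradle holding the fork tool is at (268,247), with the fork pointing up to (271,215). Look-alikes are the purple cradle (213,247) and the red one (153,273). The drive unit is at (380,195), and I choose the grey cradle. Next are a rough projection and closer crops.

```bash
cat > h.py <<'E'
import numpy as np, cv2
from scipy.spatial.transform import Rotation as R
from bench import manip, kin, camera, get_calibration, job
def cal(n): 
    c=get_calibration(n); return dict(K=np.array(c["camera_matrix"]),p=np.array(c["xyz"]),R=R.from_euler("xyz",c["rotation"]).as_matrix())
def ray(c,uv):
    d=np.linalg.inv(c["K"])@np.array([uv[0],uv[1],1.]); return c["R"]@d
def onz(c,uv,z):
    d=ray(c,uv); return c["p"]+d*(z-c["p"][2])/d[2]
def proj(c,P):
    q=(np.asarray(P)-c["p"])@c["R"]; q=q@c["K"].T; return q[...,:2]/q[...,2:]
E
python3 - <<'E'
from h import *
c=cal("top"); print(c["R"])
for n,uv,z in [("cradle",(268,247),40),("forktip",(271,215),35),("handle end",(266,262),42),("drive",(380,195),40),("spindle",(380,186),60),("red",(153,273),8),("beaker",(300,183),70),("dish",(267,177),14),("weigh",(394,133),62),("booklet",(320,238),7)]:
    print(n,onz(c,uv,z).round(1))
im=cv2.imread("pics/top0.png"); cv2.imwrite("pics/tc.png",np.hstack([cv2.resize(im[195:275,235:305],None,fx=5.5,fy=5.5,interpolation=2),cv2.resize(im[165:225,350:412],None,fx=6,fy=6,interpolation=2)[:440] if 0 else cv2.resize(im[165:225,350:412],(400,440))]))
im=cv2.imread("pics/scene0.png"); cv2.imwrite("pics/sc.png",cv2.resize(im[190:310,180:390],None,fx=3.8,fy=3.8,interpolation=2))
E
```

```text
[[-2.10447409e-02 -9.76875715e-01  2.12769726e-01]
 [-9.99765617e-01  2.16442119e-02  4.88305314e-04]
 [-5.08224664e-03 -2.12709580e-01 -9.77102249e-01]]
cradle [473.  301.7  40. ]
forktip [557.  292.7  35. ]
handle end [434.9 307.3  42. ]
drive [603.1   6.4  40. ]
spindle [622.1   9.7  60. ]
red [415.6 602.3   8. ]
beaker [632.  216.3  70. ]
dish [666.3 302.1  14. ]
weigh [765.8 -37.4  62. ]
booklet [497.8 164.9   7. ]
```

View pics/tc.png

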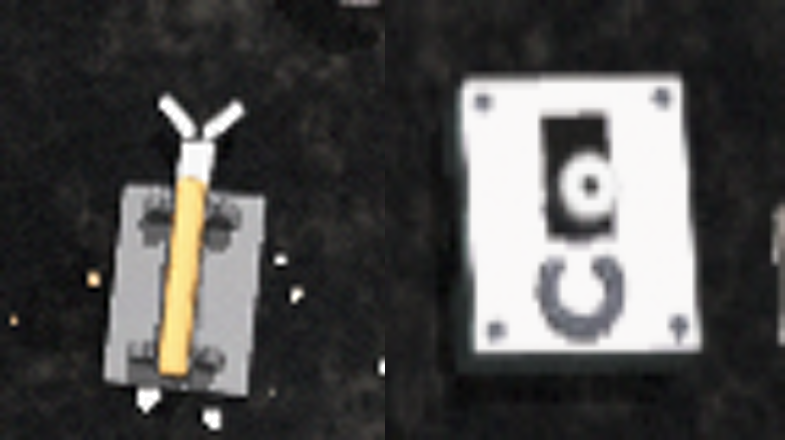

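View pics/sc.png

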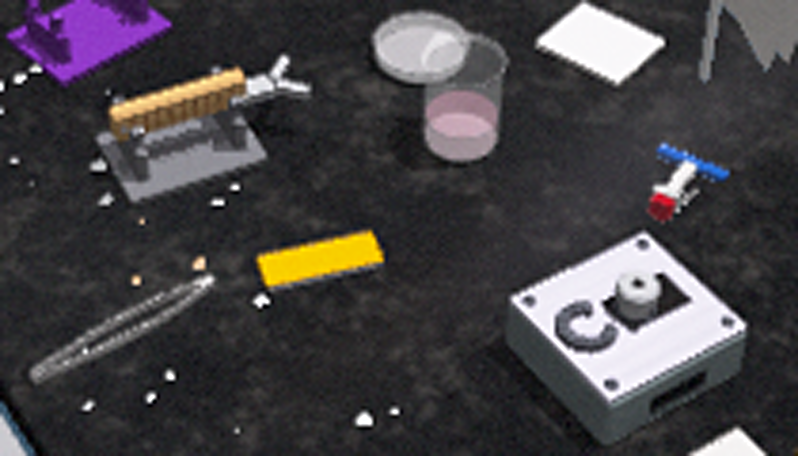

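The crops agree with the description: wooden handle in the grey cradle with the fork towards +x, and the drive unit with its clip mouth facing the spindle. I'll take the wrist camera over the cradle for a precise measurement.

Run:
```python
from h import *
import math
psi=-0.1
for nm,p in [("look",[440,306,150]),("grasp",[474,302,34.5]),("push",[500,10,44]),("push2",[550,10,44])]:
    q=kin.ik(p,[math.pi,0,psi]); print(nm,None if q is None else np.round(q,2))
manip.movep([440,306,150],[math.pi,0,psi])
o=manip.get_obs(); c=cal("wrist"); im=camera("wrist")
cv2.imwrite("pics/w1.png",im); np.savez("w1.npz",**c)
print(o["time"],o["tool_pos"],o["eef_rot"],c["p"],c["R"],o["contact_force"])
```

```text
look [ 0.9   0.25 -0.04  0.   -1.28  0.57]
grasp [ 0.85  0.39 -0.15  0.   -1.03  0.63]
push [ 0.33  0.27 -0.3   0.   -1.    1.14]
push2 [ 0.3   0.36 -0.17  0.   -1.04  1.17]
1.2833 [439.79825901 306.66329055 150.19830112] [-3.14110145e+00 -1.51689270e-04 -9.99697463e-02] [510.10303433 299.92152253 318.89491245] [[-9.88633205e-02 -9.54345824e-01 -2.81868926e-01]
 [-9.95100693e-01  9.45838238e-02  2.87838801e-02]
 [-8.09534903e-04  2.83333634e-01 -9.59021062e-01]] [ 0.52178742 -0.2221938  -0.12340107]
```

View pics/w1.png

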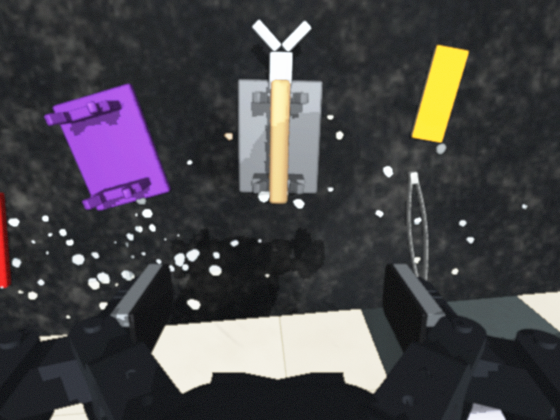

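The wrist view shows the grey cradle and wooden handle at the middle. The handle runs from (280,80) to (278,203), with the fork corner near (281,50). I'll measure it in a crop.

Run:
```python
from h import *
im=cv2.imread("pics/w1.png"); c=dict(np.load("w1.npz"))
hsv=cv2.cvtColor(im,cv2.COLOR_BGR2HSV)
m=cv2.inRange(hsv,(10,60,120),(25,255,255)); m[:,:255]=0;m[:,310:]=0;m[215:]=0
ys,xs=np.nonzero(m)
for y in range(76,208,6):
    x=np.nonzero(m[y])[0]
    if len(x): print(y,x.min(),x.max(),end=" | ")
x0,y0=225,10
crop=cv2.resize(im[10:215,225:335],None,fx=3,fy=2.9,interpolation=2); cv2.imwrite("pics/w1c.png",crop[:600])
```

```text
82 272 288 | 88 271 289 | 94 271 289 | 100 271 289 | 106 270 289 | 112 270 289 | 118 270 288 | 124 270 288 | 130 270 288 | 136 270 288 | 142 270 288 | 148 270 287 | 154 269 287 | 160 270 287 | 166 269 287 | 172 269 287 | 178 269 287 | 184 269 286 | 190 269 287 | 196 270 287 | 202 271 285 |
```

View pics/w1c.png

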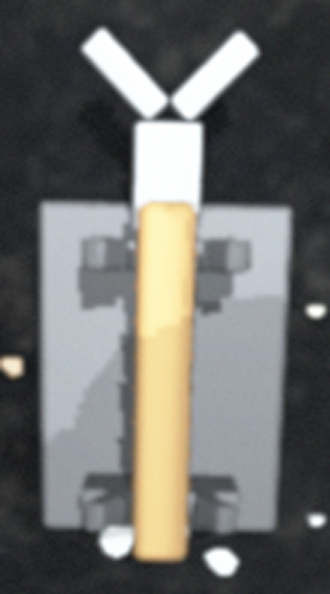

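Run:
```python
from h import *
c=dict(np.load("w1.npz"))
f=onz(c,(280.3,80),53.5);b=onz(c,(278.3,202.8),53.5)
print("handle",f,b,np.linalg.norm((f-b)[:2]))
F=np.array([[i,(272+288)/2] for i in [0]])
a=onz(c,(280,91),53.5);d=onz(c,(278,187),53.5); v=a-d; print("yaw",np.arctan2(v[1],v[0]))
u=(f-b)/np.linalg.norm(f-b); print("grip from ends", b+52*u, f-40*u)
m=onz(c,(281.7,45.5),39.5); print("mouth",m, "grip via mouth",m-64*u)
cs=[onz(c,p,8) for p in [(238.3,80),(322.3,81.5),(317,192.5),(240,192)]]; print(np.array(cs).round(1), np.mean(cs,0))
for i in range(4): print(np.linalg.norm(cs[i]-cs[i-1]))
l=(cs[0]+cs[1]-cs[2]-cs[3]); print(np.arctan2(l[1],l[0]))
```

```text
handle [521.65036682 296.90799898  53.5       ] [432.47870761 307.10835691  53.5       ] 89.75317325169267
yaw -0.11875363134326507
grip from ends [484.14179774 301.19860918  53.5       ] [481.90952826 301.45395878  53.5       ]
mouth [545.54615677 293.47831233  39.5       ] grip via mouth [481.96081508 300.751848    39.5       ]
[[527.  330.7   8. ]
 [519.1 262.1   8. ]
 [425.3 272.9   8. ]
 [432.6 341.5   8. ]] [476.00642822 301.81107509   8.        ]
95.05603671972331
69.04832604675507
94.33479641838561
69.05165986064847
-0.11386460841703948
```

Run:
```python
from h import *
psi=-0.116
A=[np.pi,0,psi]
manip.movep([478.5,301.6,90],A)
manip.movel([478.5,301.6,34.5],rate=80)
o=manip.get_obs(); print(o["time"],o["tool_pos"],o["contact_force"])
manip.gripper_to(8)
o=manip.get_obs(); print(o["time"],o["tool_pos"],o["contact_force"],o["gripper_width"])
manip.movel([478.5,301.6,110],rate=100)
manip.dwell(0.2)
o=manip.get_obs(); print(o["time"],o["tool_pos"],o["contact_force"],o["wrist_torque"],o["gripper_width"])
c=cal("wrist"); im=camera("wrist"); cv2.imwrite("pics/w2.png",im); np.savez("w2.npz",**c)
```

```text
2.5667 [478.92045433 301.95708951  35.16909554] [ 0.62111388 -0.38247134 -0.24700636]
3.2833 [478.51256707 301.58443115  34.47590676] [ 0.15992991 -0.51418805  0.11991237] 7.728896925401618
4.3917 [478.18511835 301.32122208 109.29366626] [ 0.41900215 -0.24599967 -0.20884416] [-0.0517242   0.04044072 -0.04533543] 8.042245470475985
```

View pics/w2.png

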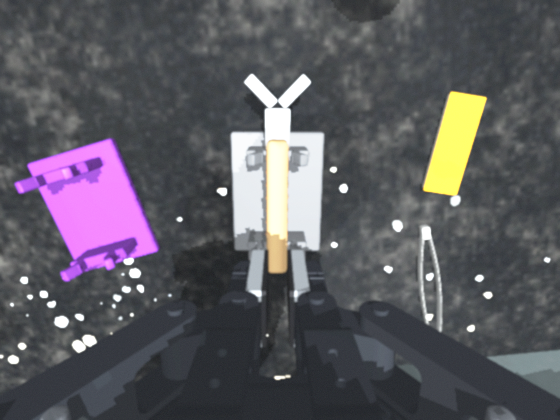

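The handle still lies in the grey cradle (280,140)–(278,270) and the jaws closed to 8 mm without it. I'll compare where the TCP and pads project.

Run:
```python
from h import *
c=dict(np.load("w2.npz")); o=manip.get_obs(); T=R.from_euler("xyz",o["eef_rot"]).as_matrix(); p=o["tool_pos"]
for n,v in [("tcp",[0,0,0]),("tip",[0,0,11]),("tip+y8",[0,8,11]),("tip-y8",[0,-8,11]),("grasp",[0,0,-8]),("tipx11",[11,0,11]),("tipx-11",[-11,0,11])]:
    print(n,proj(c,p+T@np.array(v)).round(0))
print(proj(c,np.array([478.3,301.7,53.5])),proj(c,np.array([482.3,301.2,53.5])),c["p"])
im=cv2.imread("pics/w2.png"); cv2.imwrite("pics/w2c.png",cv2.resize(im[60:330,200:360],None,fx=2.2,fy=2.2,interpolation=2))
```

```text
tcp [278. 243.]
tip [278. 235.]
tip+y8 [293. 235.]
tip-y8 [263. 235.]
grasp [278. 249.]
tipx11 [278. 215.]
tipx-11 [278. 253.]
[277.25033464 209.46709995] [277.30697571 203.58393663] [548.58017081 293.67713402 277.91802703]
```

View pics/w2c.png

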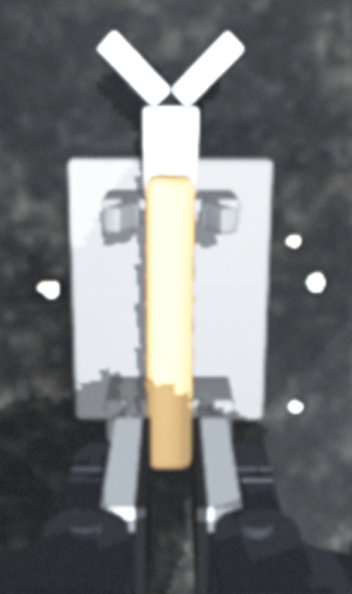

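Run:
```python
from h import *
o=manip.get_obs(); T=R.from_euler("xyz",o["eef_rot"]).as_matrix(); p=o["tool_pos"]; print(p,o["time"],o["gripper_width"])
out=[]
for n in ["scene","top"]:
    im=camera(n); cv2.imwrite(f"pics/{n}3.png",im); c=cal(n)
    q=proj(c,p); print(n,q, "tip",proj(c,p+T@[0,0,11]),"grasp",proj(c,p+T@[0,0,-8]))
    x,y=int(q[0]),int(q[1]); cr=im[y-50:y+50,x-45:x+45]; cr=cv2.resize(cr,None,fx=4.4,fy=4.4,interpolation=2)
    for k,col in [(11,(0,0,255)),(0,(0,255,0)),(-8,(255,0,0))]:
        u=(proj(c,p+T@[0,0,k])-[x-45,y-50])*4.4
        cv2.circle(cr,(int(u[0]),int(u[1])),3,col,-1)
    out.append(cr)
cv2.imwrite("pics/t3.png",np.hstack(out))
```

```text
[478.30745627 301.38488147 109.4606498 ] 4.4417 7.797724324196187
scene [225.29817403 195.60320987] tip [225.6007095  199.26195099] grasp [225.07572128 192.91295647]
top [267.23106327 241.36381974] tip [267.37745784 241.96369861] grasp [267.12261337 240.9194262 ]
```

View pics/t3.png

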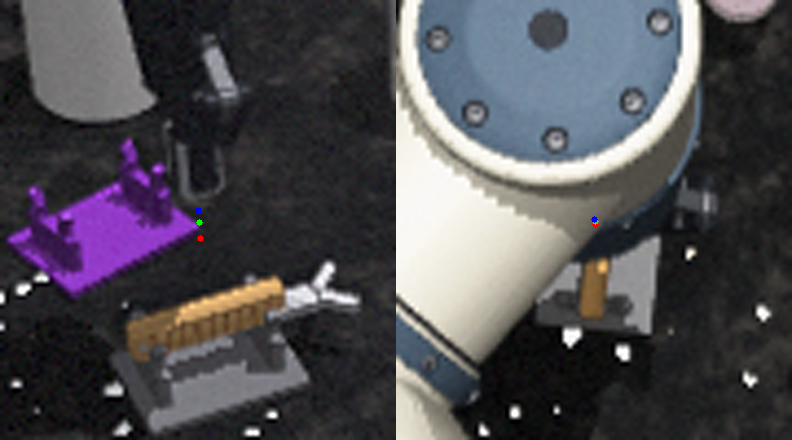

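In the scene view the fingertips sit at crop (198,197), but the stated tip projects to (200,238). So the fingers really end about 30 mm higher than the tool frame says, and the jaws closed above the handle. I'll measure that offset properly before going down again.

Run:
```python
from h import *
o=manip.get_obs(); T=R.from_euler("xyz",o["eef_rot"]).as_matrix(); p=o["tool_pos"]
im=cv2.imread("pics/scene3.png"); c=cal("scene")
g=lambda a:(255*(a/255.)**0.5).astype(np.uint8)
A=cv2.resize(g(im[155:215,195:255]),(480,480),interpolation=2)
for zt in (11,0,-10,-20,-30,-40):
  for y in (-10,10):
    u=(proj(c,p+T@[0,y,zt])-[195,155])*8; cv2.circle(A,tuple(int(v) for v in u),2,(0,0,255) if zt in(11,-20) else (0,255,0),-1)
cv2.imwrite("pics/a.png",A)
im=cv2.imread("pics/w2.png"); c=dict(np.load("w2.npz"))
B=cv2.resize(g(im[225:345,215:345]),(520,480),interpolation=2)
cv2.imwrite("pics/b.png",B)
for zt in (11,0,-10,-20,-30,-40):
    print(zt,[proj(c,p+T@np.array([x,y,zt])).round(0).tolist() for x in (11,-11) for y in (4,-4)])
```

```text
11 [[285.0, 215.0], [270.0, 215.0], [285.0, 253.0], [270.0, 253.0]]
0 [[286.0, 222.0], [270.0, 222.0], [285.0, 262.0], [270.0, 262.0]]
-10 [[286.0, 229.0], [269.0, 229.0], [286.0, 271.0], [270.0, 271.0]]
-20 [[287.0, 237.0], [269.0, 237.0], [286.0, 282.0], [269.0, 282.0]]
-30 [[287.0, 246.0], [268.0, 246.0], [287.0, 293.0], [269.0, 293.0]]
-40 [[288.0, 256.0], [268.0, 256.0], [288.0, 306.0], [268.0, 306.0]]
```

View pics/a.png

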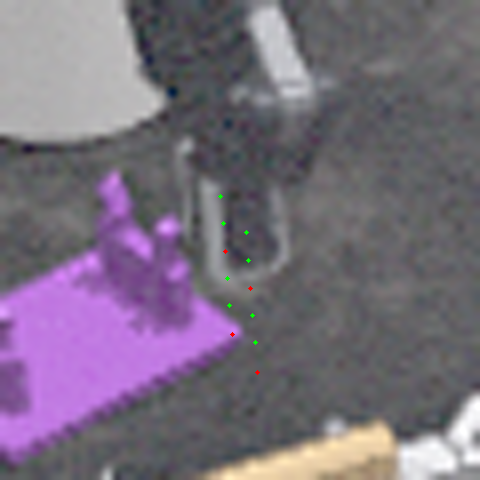

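View pics/b.png

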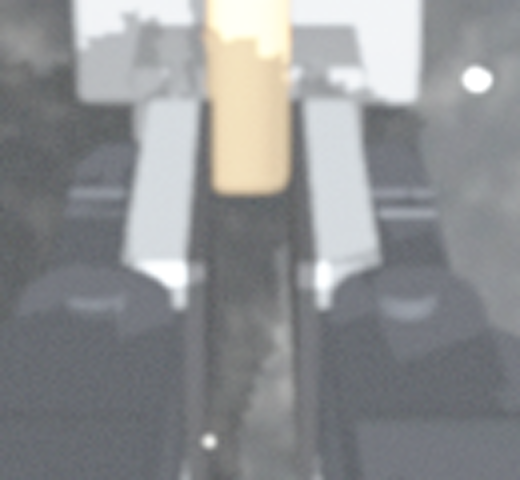

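Both views put the closed fingertips about 20 mm behind the reported TCP, where the tool frame says 11 mm ahead. That makes the real grasp point about 39 mm behind the TCP. I'll retry with the corrected height, checking force in stages.

Run:
```python
from h import *
x,y=478.5,301.6
manip.gripper_to(85)
manip.movel([x,y,40],rate=150)
for z in (20,4):
    manip.movel([x,y,z],rate=60)
    o=manip.get_obs(); print(o["time"],o["tool_pos"],o["contact_force"])
    if np.linalg.norm(o["contact_force"])>5: raise SystemExit("contact")
f0=o["contact_force"]
manip.gripper_to(8)
o=manip.get_obs(); print(o["time"],o["tool_pos"],o["contact_force"],o["gripper_width"])
if o["gripper_width"]>11:
    manip.movel([x,y,24],rate=60); 
    manip.dwell(0.1)
    o=manip.get_obs(); print(o["time"],o["tool_pos"],o["contact_force"],o["wrist_torque"],o["gripper_width"])
c=cal("wrist"); im=camera("wrist"); cv2.imwrite("pics/w4.png",im); np.savez("w4.npz",**c)
cv2.imwrite("pics/s4.png",cv2.resize(camera("scene")[160:260,170:290],None,fx=5,fy=5,interpolation=2))
```

```text
6.3667 [478.41081453 301.42684011  19.72514962] [ 0.02734728 -0.69328806  0.69062376]
6.7833 [478.27388395 301.29249824   3.48423349] [0.17972216 0.86202929 0.33451512]
7.4333 [478.68770018 301.76099371   4.29402473] [0.08116792 0.40498942 0.94977478] 13.064868301584584
8.0167 [478.24504423 301.41338342  23.73829316] [ 0.19123107  0.36600353 -1.41604369] [-0.02461412  0.05276408  0.00349464] 12.945526919573354
```

View pics/w4.png

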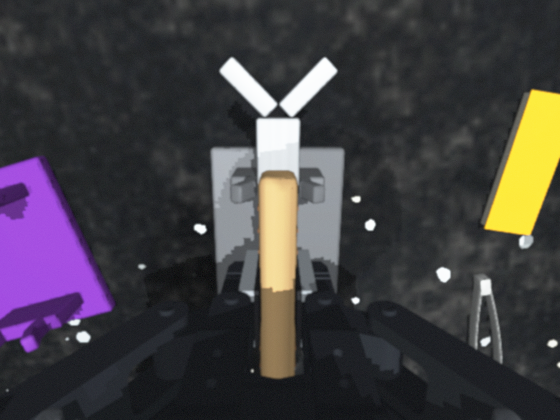

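View pics/s4.png

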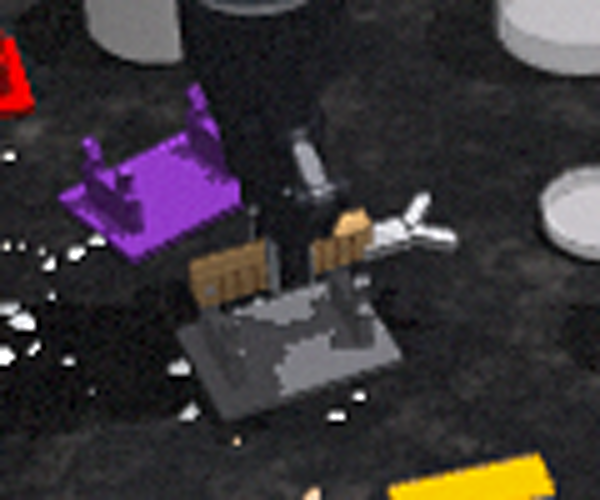

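The tool is gripped (width 13 mm, weight about 1.4 N) and out of the saddles. Next I lift it and look at the drive unit from the side.

Run:
```python
from h import *
manip.movel([478.5,301.6,110],rate=200)
manip.movep([560,85,110],[np.pi,0,-0.05])
manip.dwell(0.1)
c=cal("wrist"); im=camera("wrist"); cv2.imwrite("pics/w5.png",im); np.savez("w5.npz",**c)
o=manip.get_obs(); print(o["time"],o["tool_pos"],o["contact_force"],o["gripper_width"],c["p"])
```

```text
9.775 [559.76665809  86.20226974 109.76862115] [ 0.17210011 -0.06338953 -1.38479711] 12.77550683270815 [630.40318824  83.15528897 278.2881677 ]
```

View pics/w5.png

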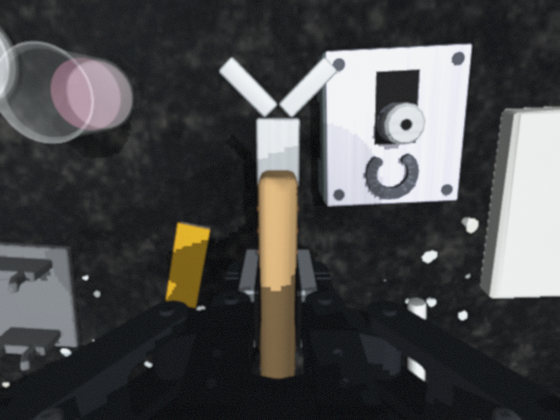

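The unit is clearly visible: deck corners near (326,50), (471,44), (457,199) and (326,206), spindle head at (405,124), clip at (391,174). I'll refine these numerically.

Run:
```python
from h import *
im=cv2.imread("pics/w5.png")
cv2.imwrite("pics/w5c.png",cv2.resize(im[35:215,315:480],None,fx=3.3,fy=3.3,interpolation=2))
cv2.imwrite("pics/w5d.png",cv2.resize(im[90:205,350:440],None,fx=5.2,fy=5.2,interpolation=2))
```

```text
(no output)
```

View pics/w5c.png

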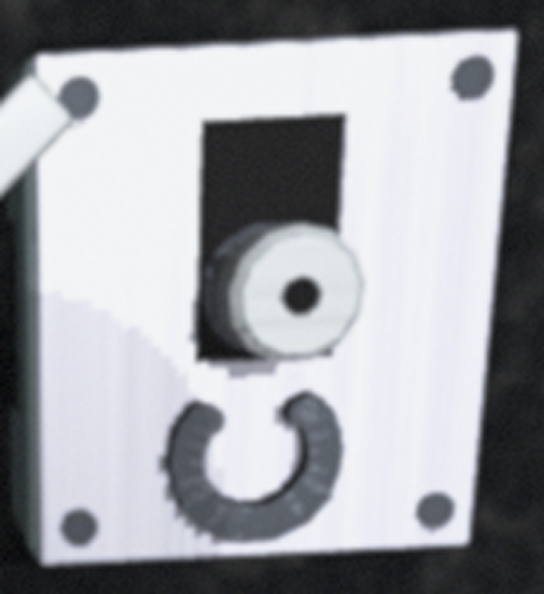

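View pics/w5d.png

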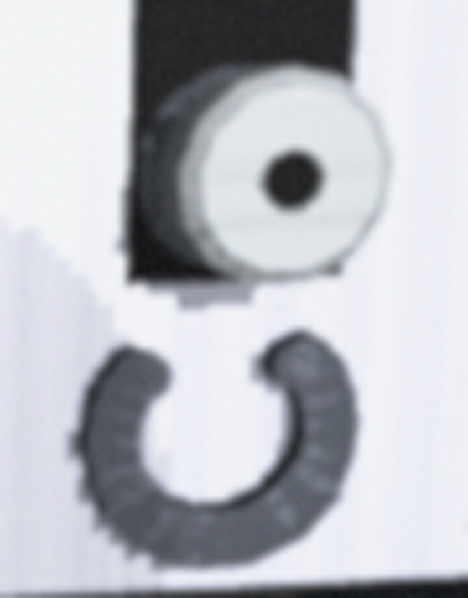

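Run:
```python
from h import *
from scipy.optimize import least_squares
c=dict(np.load("w5.npz"))
px=np.array([(472,44.1),(457.4,199.5),(328,205.6),(326.2,50.8)])
W=np.array([onz(c,p,40) for p in px]); print(W.round(1))
loc=np.array([[46,-47],[-56,-47],[-56,47],[46,47]])
for i in range(4): print(round(np.linalg.norm(W[i]-W[i-1]),1),end=" ")
def f(v): 
    r=np.array([[np.cos(v[2]),-np.sin(v[2])],[np.sin(v[2]),np.cos(v[2])]]); return ((loc@r.T+v[:2])-W[:,:2]).ravel()
s=least_squares(f,[620,10,0]); print("unit",s.x,s.fun.round(1))
x,y,th=s.x; Ri=np.array([[np.cos(th),np.sin(th)],[-np.sin(th),np.cos(th)]])
sp=onz(c,(406.5,123.8),60); print("spindle",sp, Ri@(sp[:2]-s.x[:2]))
# clip: outer circle fit via projection, points
cp=[(85,428),(355,428),(215,566),(110,500),(325,510)]
pts=np.array([onz(c,(350+a/5.2,90+b/5.2),44) for a,b in cp])
g=least_squares(lambda v:np.hypot(pts[:,0]-v[0],pts[:,1]-v[1])-18,[590,12]); print("clip",g.x,g.fun.round(1),Ri@(g.x-s.x[:2]))
tips=[onz(c,(350+a/5.2,90+b/5.2),44) for a,b in [(150,360),(280,348)]]
m=(tips[0]+tips[1])[:2]/2-g.x; print("mouth dir",np.arctan2(m[1],m[0]), "gap",np.linalg.norm(tips[0]-tips[1]))
# fork mouth in tool frame: 
o=manip.get_obs(); T=R.from_euler("xyz",o["eef_rot"]).as_matrix(); p=np.array([560,85,110.])
for zt in (38.5-7+4,):
    mm=onz(c,(278,108),110+zt); print("mouth",mm,T.T@(mm-p))
    t1=onz(c,(220,66),110+zt);t2=onz(c,(330,58),110+zt); print(t1,t2,np.linalg.norm(t1-t2))
```

```text
[[655.9 -37.5  40. ]
 [556.8 -37.9  40. ]
 [556.6  51.5  40. ]
 [656.4  51.8  40. ]]
89.3 99.2 89.4 99.8 unit [6.11412111e+02 6.99408231e+00 1.46098768e-03] [ 1.6 -2.5 -1.3 -2.2 -1.3  2.4  1.   2.2]
spindle [611.57129493   7.00716096  60.        ] [0.15920292 0.01284607]
clip [579.24910806   8.66998308] [-0.3 -1.2  0.7 -1.1 -0. ] [-32.16052009   1.72288871]
mouth dir 0.16128998044275394 gap 16.368613709613165
mouth [626.70354215  83.12777647 145.5       ] [ 66.70480029  -1.35727483 -35.52105262]
[641.74443559 102.57690125 145.5       ] [642.51078734  64.41551627 145.5       ] 38.169079088531966
```

The spindle measures (611.6, 7.0) and agrees with the deck fit; the clip is at (579.2, 8.7), 32 mm before it, as expected. I'll go to the approach pose above and check alignment in one picture.

Run:
```python
from h import *
manip.movep([478,7,45],[np.pi,0,0])
manip.dwell(0.15)
o=manip.get_obs(); c=cal("wrist"); im=camera("wrist"); cv2.imwrite("pics/w6.png",im); np.savez("w6.npz",**c)
print(o["time"],o["tool_pos"],o["eef_rot"],o["contact_force"],o["gripper_width"],c["p"])
cv2.imwrite("pics/w6c.png",cv2.resize(im[0:200,190:390],None,fx=3,fy=3,interpolation=2))
print(proj(c,[[611.5,7,60],[579.2,8.7,45],[700,7,60]]))
```

```text
10.5083 [479.3079813    7.92855745  45.67375274] [-3.14112557e+00 -1.89276487e-03  1.07252644e-03] [ 0.17340859 -0.4069424  -1.00673605] 12.732834302580162 [549.69798246   8.49749487 214.49857733]
[[ 282.08350131  -78.11408263]
 [ 277.28706499   26.85235844]
 [ 283.81081937 -431.55891432]]
```

View pics/w6c.png

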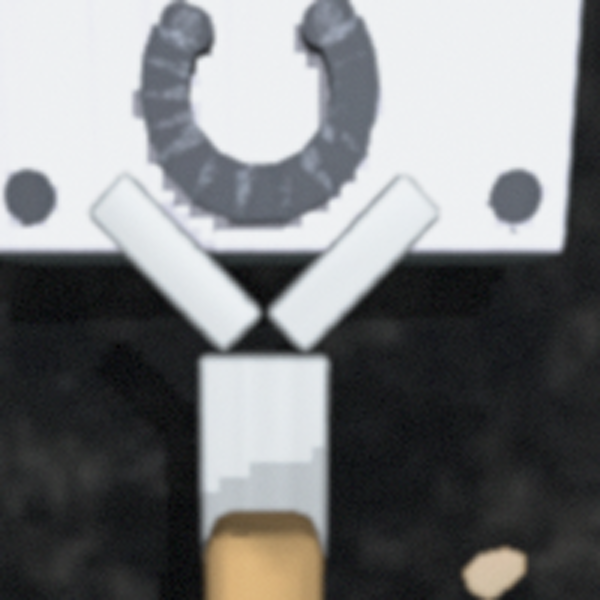

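Run:
```python
from h import *
c=dict(np.load("w6.npz"))
a=onz(c,(200,65.2),40);b=onz(c,(361.8,65.2),40);print("screws",a,b,(a+b)/2)
print("mouth",onz(c,(278.3,104),81),"handle mid front",onz(c,(190+265/3,171.5),92))
g=[onz(c,(190+u/3,v/3),44) for u,v in [(142,90),(379,90),(262,222)]];print("clip",np.round(g,1))
c5=dict(np.load("w5.npz"))
s=np.array([onz(c5,(315+u/3.3,35+v/3.3),40) for u,v in [(78,97),(473,77),(435,510),(80,527)]]); print(s.round(1),s.mean(0), "yaws",np.arctan2(s[1]-s[2],(s[1]-s[2])[0])[1],np.arctan2((s[0]-s[3])[1],(s[0]-s[3])[0]))
for i in range(5):
    manip.dwell(0.02); o=manip.get_obs(); print(o["tool_pos"].round(2),o["contact_force"].round(2),get_calibration("wrist")["xyz"].round(2), np.round(kin.ik([478,7,45],[np.pi,0,0])-o["qpos"],4))
```

```text
screws [564.07699162  43.9257189   40.        ] [564.2236869  -29.86199683  40.        ] [564.15033926   7.03186104  40.        ]
mouth [547.70680027   8.24274148  81.        ] handle mid front [525.2771675    8.18897957  92.        ]
clip [[578.1  26.1  44. ]
 [578.2  -8.3  44. ]
 [560.1   8.6  44. ]]
[[648.2  44.2  40. ]
 [648.1 -29.9  40. ]
 [564.2 -30.   40. ]
 [564.1  43.7  40. ]] [606.15916866   7.00143904  40.        ] yaws 0.0015215381812631378 0.005816340679700428
[479.14   7.83  45.52] [ 0.07 -0.83 -1.26] [549.56   8.4  214.28] [-0.001  -0.0004 -0.0021 -0.0001  0.0001  0.0001]
[479.03   7.78  45.43] [ 0.46  0.95 -1.14] [549.52   8.36 214.22] [-0.0009 -0.0005 -0.0019 -0.0001  0.0001  0.0002]
[478.97   7.73  45.36] [-0.83 -0.8  -0.58] [549.46   8.31 214.16] [-0.0008 -0.0006 -0.0018 -0.0001  0.0001  0.0001]
[478.89   7.71  45.34] [-1.29 -0.03 -0.55] [549.41   8.27 214.11] [-0.0008 -0.0005 -0.0017 -0.      0.0001  0.0001]
[478.83   7.66  45.31] [ 0.77  0.27 -0.2 ] [549.36   8.23 214.06] [-0.0008 -0.0005 -0.0016 -0.      0.0001  0.0001]
```

Fork and clip are aligned within about 1 mm; the unit's axis is at y = 7.0 with yaw near 0. Next I lower until the prong tips feel the deck, to get a height reference.

```bash
cat >> h.py <<'E'
def force(n=4,dt=0.015):
    F=[]
    for _ in range(n):
        manip.dwell(dt); F.append(manip.get_obs()["contact_force"])
    return np.mean(F,0)
E
python3 - <<'E'
from h import *
x,y=478,6.6
manip.movel([x,y,18],rate=80); manip.dwell(0.3)
f0=force(8); print("base",f0.round(2),manip.get_obs()["tool_pos"].round(2))
z=18
while z>9.5:
    z-=0.7
    manip.movel([x,y,z],rate=15); f=force(); o=manip.get_obs()
    print(round(z,2),o["tool_pos"].round(2),(f-f0).round(2),round(o["time"],2))
    if f[2]-f0[2]>1.5: break
E
```

```text
base [-0.18 -0.   -0.79] [478.14   6.64  18.21]
17.3 [477.95   6.57  17.27] [ 0.13 -0.02 -0.14] 11.88
16.6 [477.97   6.58  16.55] [ 0.64 -0.26  0.31] 12.2
15.9 [477.98   6.59  15.89] [-0.09 -0.37  0.07] 12.52
15.2 [477.98   6.6   15.17] [ 0.21 -0.03  0.06] 12.83
14.5 [477.97   6.6   14.47] [ 0.31 -0.4   0.08] 13.15
13.8 [477.99   6.57  13.8 ] [ 0.27 -0.14  0.04] 13.47
13.1 [477.99   6.6   13.09] [-0.32  0.32  0.07] 13.78
12.4 [478.14   6.62  12.55] [-0.03  0.36  1.55] 14.1
```

The deck was felt at TCP z ≈ 12.7, as predicted. I'll raise 0.9 mm and push in small steps with force monitoring, aborting above 16 N.

```bash
cat > push.py <<'E'
from h import *
import sys, json
def push(x,xmax,step,y,z,f0,fstop,rate=12,n=3,snap=True):
    pk=0;log=[]
    while x<xmax-1e-6:
        x=min(x+step,xmax); manip.movel([x,y,z],rate=rate); f=-(force(n)-f0)[0]; o=manip.get_obs()
        log.append((round(x,1),round(f,1),round(o["tool_pos"][0],1),round((o["contact_force"]-f0)[1],1),round((o["contact_force"]-f0)[2],1)))
        pk=max(pk,f)
        if f>fstop: print("FSTOP"); break
        if snap and pk>6 and f<pk-3: print("DROP"); break
    print(log, "pk",round(pk,1),"t",round(manip.get_obs()["time"],2)); return x
E
python3 - <<'E'
from push import *
manip.movel([478,6.6,13.6],rate=20); manip.dwell(0.1); f0=force(10); np.save("f0.npy",f0); print(f0)
x=push(478,494,2,6.6,13.6,f0,8)
o=manip.get_obs(); c=cal("wrist"); im=camera("wrist"); cv2.imwrite("pics/w7.png",im); np.savez("w7.npz",**c)
cv2.imwrite("pics/s7.png",cv2.resize(camera("scene")[235:315,300:390],None,fx=6,fy=6,interpolation=2))
print(x,o["tool_pos"])
E
```

```text
[ 0.14243457 -0.12060191 -0.52381123]
[(480, np.float64(0.3), np.float64(480.0), np.float64(-0.1), np.float64(-0.4)), (482, np.float64(0.1), np.float64(482.0), np.float64(-0.7), np.float64(0.1)), (484, np.float64(0.1), np.float64(484.0), np.float64(-0.5), np.float64(-0.2)), (486, np.float64(-0.1), np.float64(486.1), np.float64(0.1), np.float64(0.1)), (488, np.float64(0.2), np.float64(488.0), np.float64(0.9), np.float64(-0.8)), (490, np.float64(0.8), np.float64(490.0), np.float64(0.9), np.float64(0.4)), (492, np.float64(0.0), np.float64(492.1), np.float64(0.2), np.float64(-0.8)), (494, np.float64(0.2), np.float64(494.0), np.float64(0.7), np.float64(-0.1))] pk 0.8 t 17.55
494 [494.02474976   6.57694624  13.5787437 ]
```

View pics/w7.png

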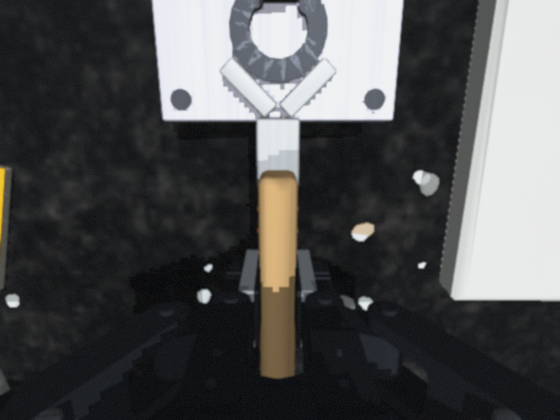

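View pics/s7.png

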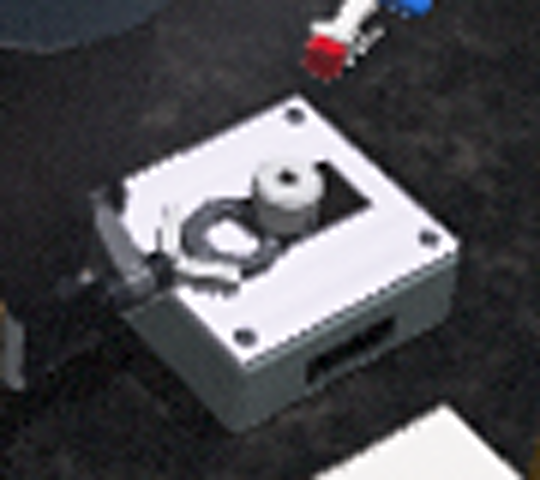

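The clip sits symmetrically in the V (centre near (279,30)) and its mouth faces the spindle. I'll keep pushing in 1 mm steps.

Run:
```python
from push import *
f0=np.load("f0.npy")
x=push(494,524,1,6.6,13.6,f0,15)
o=manip.get_obs(); cv2.imwrite("pics/w8.png",camera("wrist"))
cv2.imwrite("pics/s8.png",cv2.resize(camera("scene")[235:315,300:390],None,fx=6,fy=6,interpolation=2))
print(x,o["tool_pos"],force(3)-f0)
```

```text
DROP
[(495, np.float64(0.1), np.float64(495.0), np.float64(0.2), np.float64(-0.4)), (496, np.float64(-0.1), np.float64(496.0), np.float64(0.6), np.float64(0.1)), (497, np.float64(0.2), np.float64(497.1), np.float64(-0.6), np.float64(-0.2)), (498, np.float64(-0.1), np.float64(498.1), np.float64(0.4), np.float64(-0.5)), (499, np.float64(-0.1), np.float64(499.1), np.float64(0.2), np.float64(0.1)), (500, np.float64(0.5), np.float64(500.0), np.float64(0.4), np.float64(-0.0)), (501, np.float64(0.4), np.float64(501.1), np.float64(-0.7), np.float64(-0.3)), (502, np.float64(0.8), np.float64(502.0), np.float64(0.6), np.float64(0.1)), (503, np.float64(1.2), np.float64(502.9), np.float64(0.9), np.float64(-0.5)), (504, np.float64(2.0), np.float64(503.8), np.float64(-0.2), np.float64(0.0)), (505, np.float64(2.2), np.float64(504.8), np.float64(0.8), np.float64(-0.3)), (506, np.float64(3.1), np.float64(505.7), np.float64(0.5), np.float64(0.2)), (507, np.float64(4.8), np.float64(506.8), np.float64(0.9), np.float64(0.5)), (508, np.float64(4.5), np.float64(507.8), np.float64(1.0), np.float64(0.4)), (50
[... 635 characters left out ...]
, np.float64(514.6), np.float64(1.8), np.float64(4.3)), (518, np.float64(11.0), np.float64(515.4), np.float64(1.9), np.float64(4.2)), (519, np.float64(11.3), np.float64(516.3), np.float64(2.4), np.float64(5.0)), (520, np.float64(12.6), np.float64(517.0), np.float64(1.8), np.float64(5.7)), (521, np.float64(13.0), np.float64(517.8), np.float64(0.6), np.float64(5.7)), (522, np.float64(14.1), np.float64(518.5), np.float64(2.0), np.float64(6.8)), (523, np.float64(13.4), np.float64(519.3), np.float64(1.3), np.float64(6.1)), (524, np.float64(4.1), np.float64(523.6), np.float64(0.5), np.float64(-1.5))] pk 14.1 t 26.65
524 [523.62348436   6.5453108   13.39442709] [-4.7279991   0.38776167 -1.56015554]
```

View pics/s8.png

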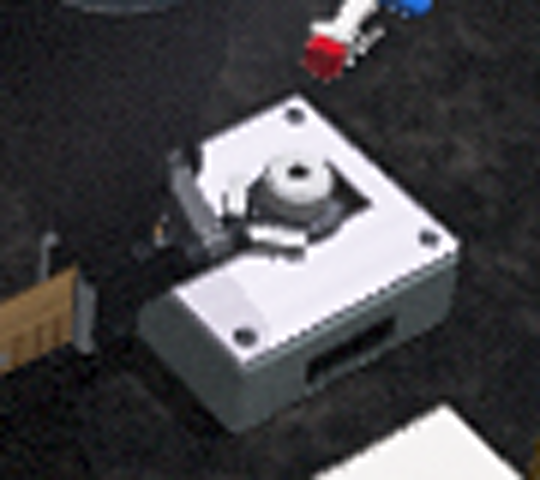

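View pics/w8.png

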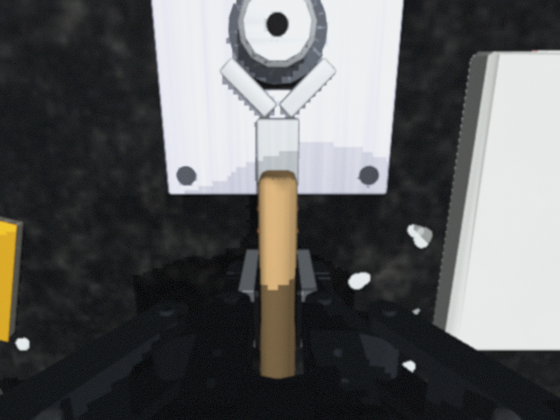

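It snapped at a 14.1 N peak. The force then dropped to about 4.5 N, which matches 6 mm of spindle deflection with the clip home. I'll give it 2 mm more to be sure, then retract and check.

Run:
```python
from push import *
f0=np.load("f0.npy")
x=push(524,526,1,6.6,13.6,f0,12,snap=False)
manip.movel([505,6.6,13.6],rate=40)
manip.movel([490,6.6,13.6],rate=80); print((force(4)-f0).round(2))
manip.movel([490,6.6,110],rate=150)
manip.movep([540,75,110],[np.pi,0,-0.05]); manip.dwell(0.1)
c=cal("wrist"); im=camera("wrist"); np.savez("w9.npz",**c); cv2.imwrite("pics/w9.png",im)
cv2.imwrite("pics/w9c.png",cv2.resize(im[20:190,280:480],None,fx=3.4,fy=3.4,interpolation=2))
o=manip.get_obs(); print(o["time"],o["tool_pos"],o["gripper_width"],o["contact_force"])
```

```text
[(525, np.float64(4.6), np.float64(524.7), np.float64(0.2), np.float64(-1.5)), (526, np.float64(5.3), np.float64(525.5), np.float64(0.1), np.float64(-1.2))] pk 5.3 t 27.4
[ 0.1  -0.2  -0.25]
29.85 [539.28661426  74.37925189 109.38315758] 12.718314472850022 [ 0.28935037 -0.03647774 -0.88840383]
```

View pics/w9.png

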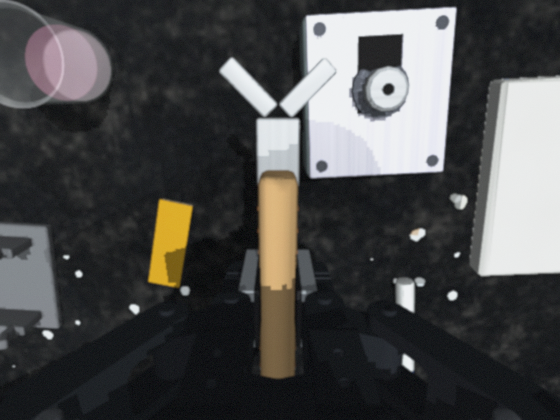

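View pics/w9c.png

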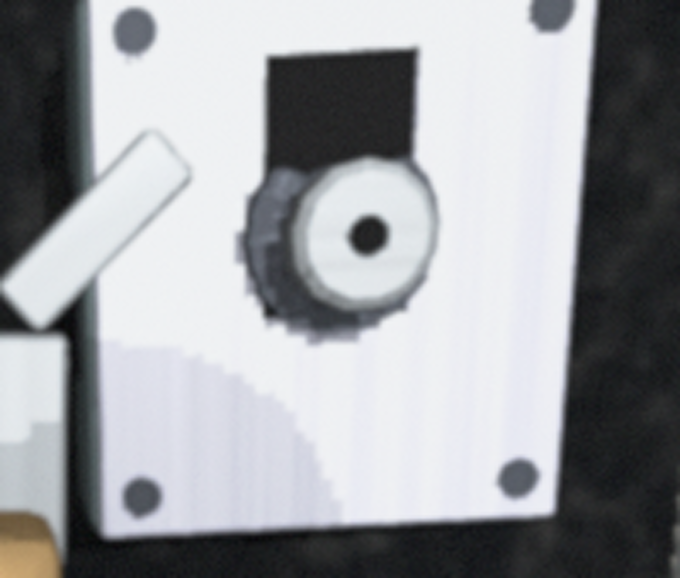

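The clip hugs the groove under the head, which has returned to rest. I'll check the centring numerically, then return the tool to the cradle.

Run:
```python
from h import *
c=dict(np.load("w9.npz"))
print("head",onz(c,(280+368/3.4,20+235/3.4),60),"clip L/R/B",[onz(c,(280+u/3.4,20+v/3.4),z).round(1) for u,v,z in [(248,238,44),(437,238,44),(330,335,43)]])
A=[np.pi,0,-0.116]; x,y=475.5,301.95
manip.movep([x,y,110],A)
manip.movel([x,y,30],rate=150); manip.dwell(0.3)
f0=force(5); print(f0.round(2),manip.get_obs()["tool_pos"],manip.get_obs()["time"])
cv2.imwrite("pics/w10.png",camera("wrist"))
```

```text
head [611.17075316   7.19876418  60.        ] clip L/R/B [array([611.8,  24.4,  44. ]), array([610.1, -10.2,  44. ]), array([593.7,   8.6,  43. ])]
[ 0.11  0.08 -0.69] [475.6872393  302.16729639  30.47605682] 31.85
```

View pics/w10.png

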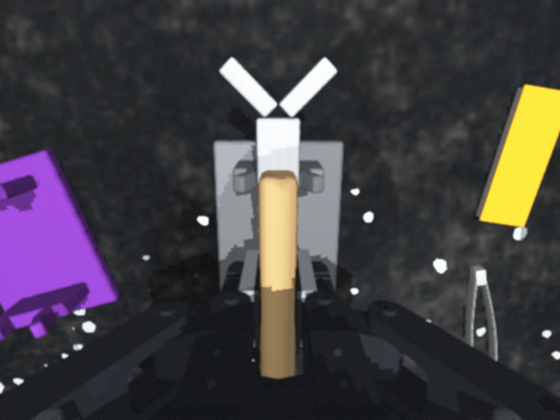

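The clip centre is about (611.5, 7.1) against the head at (611.2, 7.2), so it is home. The tool is lined up over the grey cradle (saddle cheeks at (244,178) and (313,176), handle between them). Lowering it.

Run:
```python
from h import *
x,y=475.5,301.95
f0=None
manip.movel([x,y,12],rate=80); manip.dwell(0.15); f0=force(4)
for z in (9,7,6,5,4.3,3.8):
    manip.movel([x,y,z],rate=20); f=force(3)-f0; print(z,f.round(2),manip.get_obs()["tool_pos"].round(2))
    if f[2]>2 or np.linalg.norm(f[:2])>4: break
print(manip.get_obs()["time"])
cv2.imwrite("pics/s11.png",cv2.resize(camera("scene")[160:260,170:290],None,fx=5,fy=5,interpolation=2))
```

```text
9 [0.43 0.22 0.21] [475.44 301.91   8.93]
7 [-0.12 -0.19  0.26] [475.44 301.91   6.91]
6 [0.9  0.54 0.23] [475.5  301.93   5.96]
5 [ 0.1  -0.32 -0.41] [475.49 301.94   4.98]
4.3 [ 0.72 -0.37  0.09] [475.53 301.99   4.31]
3.8 [-1.8  -0.48  5.79] [475.58 302.01   4.29]
34.3417
```

View pics/s11.png

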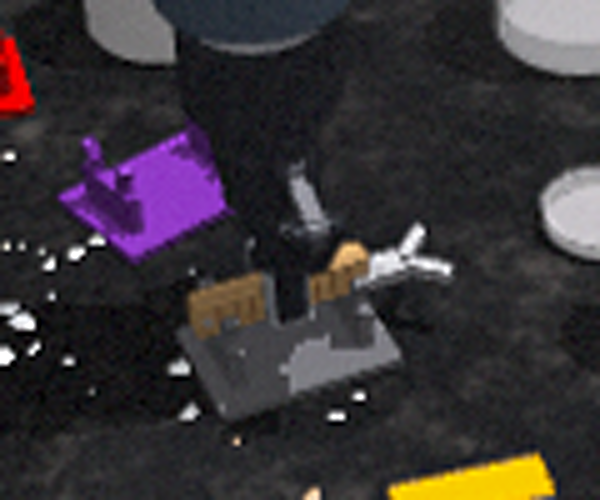

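It seated at TCP z ≈ 4.3 (contact 5.8 N), both saddles under the handle. Now I release, back off and verify.

Run:
```python
from h import *
x,y=475.5,301.95
manip.gripper_to(60); 
manip.movel([x,y,60],rate=80)
manip.movep([440,306,150],[np.pi,0,-0.1]); manip.dwell(0.3)
c=cal("wrist"); im=camera("wrist"); cv2.imwrite("pics/w12.png",im); np.savez("w12.npz",**c)
o=manip.get_obs(); print(o["time"],o["tool_pos"],o["gripper_width"],o["contact_force"])
hsv=cv2.cvtColor(im,cv2.COLOR_BGR2HSV)
m=cv2.inRange(hsv,(10,60,120),(25,255,255)); m[:,:250]=0;m[:,315:]=0;m[215:]=0
cv2.imwrite("pics/w12c.png",cv2.resize(im[10:215,225:335],None,fx=3,fy=2.9,interpolation=2))
ys,xs=np.nonzero(m); print(ys.min(),ys.max())
for r in (95,190): xx=np.nonzero(m[r])[0]; print(r,xx.min(),xx.max())
t=camera("top"); cv2.imwrite("pics/top12.png",t)
s=camera("scene"); cv2.imwrite("pics/scene12.png",s)
```

```text
36.575 [439.87599388 305.58500939 149.04210985] 60.055172373490095 [0.0879898  0.5296954  1.11407755]
84 207
95 269 287
190 267 285
```

View pics/w12c.png

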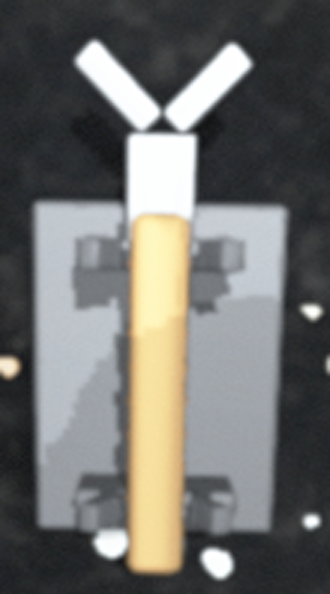

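View pics/scene12.png

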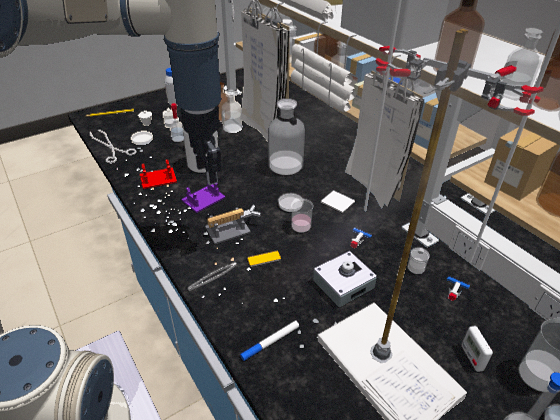

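View pics/top12.png

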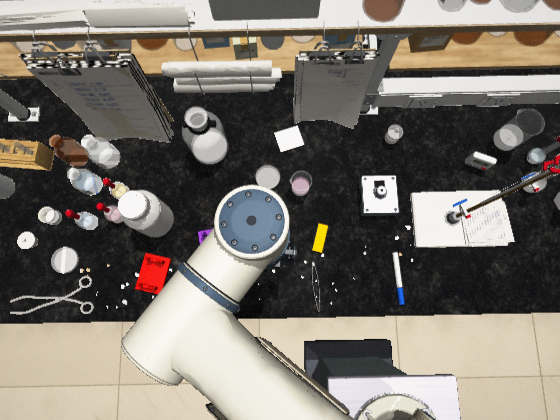

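The tool rests in both grey saddles: handle (278,84)–(276,207), moved about 3 mm back from its original spot and parallel to the cradle. The bystanders are at their starting pixels, the clip is on the spindle, and the arm is clear.

Run:
```python
from h import *
c=dict(np.load("w12.npz"))
f=onz(c,(278,84),53.5);b=onz(c,(276,207),53.5);u=(f-b)/np.linalg.norm(f-b);print((f-40*u+b+52*u)/2,np.arctan2(u[1],u[0]))
print(job.finish_job())
```

```text
[480.19245401 301.87821623  53.5       ] -0.1160589146791494
the job is handed in; nothing more can be done
None
```

The clip is snapped onto the spindle's groove, the fork tool is back in both saddles of the grey cradle, and the job is handed in. I last read the robot's clock at 36.6 s of the 61 s allowed; no verdict was reported.

- **Clip:** the push force rose to a highest reading of 14.1 N and fell sharply at the snap. It then followed the spindle's spring, 5.3 N with 2 mm of extra push. After I backed off, the clip's centre measured (611.5, 7.1) against the spindle head at (611.2, 7.2).
- **Fork tool:** the handle's middle measures 3–4 mm along the axis from the seat. Its direction is -0.116 rad, against -0.114 rad for the cradle. I felt it seat at the same height as it was gripped. The gripper is open and clear of everything.
- **Bystanders:** the beaker, weighing bottle, petri dish, booklet, tweezers and marker show no visible shift in the last scene and top pictures.
- **What disagreed:** the fingertips really ended about 31 mm farther back than the tool frame says. My first grasp therefore closed above the handle without touching it. I measured the offset in two camera views, corrected the height, and the second grasp held. The deck also measured 3–5% smaller than the stated 102 x 94 mm.

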